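# Clear the bearing face and bring the spread circlip down to its groove

### The job

Pick the two lumps of limescale off the top of the pump's bearing bracket and put them in the black scrap tub. Then take the circlip pliers from the green tray (the circlip already sits on their bent tips), squeeze the handles fully so that the ring is spread, pass it over the end of the upright shaft and lower it until it lies lightly on the bearing, level with the groove in the shaft. Finish there, still holding the pliers squeezed with the ring spread and level around the shaft; leave the float valve, the spanner and the grease tin where they are.

Things in the scene. Friction and masses are not known exactly. Their poses are not given: they have to be found in the camera images.
- pump: Green cast bearing bracket of a pump, fixed, upright: flange 160 mm across, 14 mm high; barrel 114 mm across up to a flat top 72 mm above the bench, where a steel bearing 85 mm across is let in flush; from its middle a steel shaft end, 45 mm in diameter, rises 36 mm more, its last 10 mm tapering to 36 mm. Origin: centre of the underside; the shaft is its z axis.
- groove (a point): Point on the shaft's axis at mid height of the circlip groove: the groove (42.5 mm in diameter, 4 mm high) starts right on the bearing's face, so this point is 2 mm above the face and 74 mm above the bench.
- shaft_end (a point): Centre of the shaft's upper end, 108 mm above the bench.
- lump_a: Chalky lump of limescale, about 26 x 20 x 18 mm (x, y, z), 30 g, lying on top of the bracket beside the shaft; origin: centre of its underside; x is its longer direction, which points roughly at the shaft. The other one is alike.
- lump_b: The second lump, as the first, a quarter turn round the shaft from it.
- tub: Open black scrap tub, fixed, 160 x 170 x 70 mm (x, y, z), wall and floor 5 mm; origin: centre of the underside.
- tray: Open green tool tray, fixed, 82 x 240 x 50 mm (x, y, z), wall 4 mm, a few fittings up to 26 mm high at its two ends; origin: centre of the underside. The pliers lie across the two long rims.
- pliers: External circlip pliers, steel with orange grips, 0.23 kg, lying flat across the tray's long rims. Origin: on the pivot at mid thickness, 57 mm above the bench at the start; x points to the tips, y to the left half, z up; the frame stays midway between the halves. The tips, 52 mm ahead of the pivot, bend straight down through the eyes of the circlip, which hangs level there and stays on them.
- grip (a point): Midway between the grips, 75 mm behind the pivot, over the tray: grip here from above, closing along the pliers' y. Grips: 12 mm wide, 14 mm thick, x = -26 to -136 mm; over their outsides here 65 mm at rest, 34 mm and parallel at the stop. Spring: 3 N to start, 12 N at the stop; 40 N holds it squeezed. Closing fingers carry the grips back: the pivot ends 2 to 5 mm farther ahead of the fingers.
- ring_mid (a point): Centre of the circlip's opening, 73 mm ahead of the pivot and 20 mm below the pliers' mid plane (the circlip's mid plane). The circlip is 3 mm thick, about 55 mm across outside; its opening is 42.5 mm across at rest, so that it does not pass the shaft, and about 48.7 mm with the pliers squeezed to the stop. Let go, it springs back.
- pliers_left (a joint): Squeeze of the pliers' left half about the pivot: 0 at rest, 0.20 rad at the stop, to 0.21 under a firm grip (the right half moves alike). Squeezing the grips spreads the tips.
- float_valve: Float valve lying at the far side of the bench: white ball 100 mm across on a brass rod with a brass valve body, about 330 mm long along y; origin: on the bench below the rod. Not to be disturbed.
- spanner: Steel spanner, 200 mm long, lying on the bench; origin near its middle. Not to be disturbed.
- grease_tin: Plain tin, 64 mm in diameter and 65 mm high; origin: centre of its underside. Not to be disturbed.

How it is judged:
On the way, in this order (a step that is already met when the one before it is completed fails the run):
1. both lumps of limescale lie in the scrap tub (x of lump_a in the frame of tub between -0.078 and 0.078 m and y of lump_a in the frame of tub between -0.083 and 0.083 m and z of each of lump_a, lump_b in the frame of tub below 0.055 m and linear speed of each of lump_a, lump_b below 0.05 m/s and x of lump_b in the frame of tub between -0.078 and 0.078 m and y of lump_b in the frame of tub between -0.083 and 0.083 m and contact force between the fingers and lump_a below 0.2 N and contact force between the fingers and lump_b below 0.2 N), for 0.2 s.
2. the pliers are lifted clear, squeezed, with the ring spread (value of joint pliers_left above 0.175 rad and height (world z) of pliers above 0.115 m), for 0.1 s.
At the end, for the whole second after the job is handed in: Both lumps lie in the tub; the gripper holds the pliers still and squeezed (over 0.175 of 0.20 rad, finger force over 5 N); the ring's centre is within 6 mm of the shaft's axis and its mid plane within 3 mm of the groove's, level within 0.12 rad, pressing on the pump with under 20 N (x of lump_a in the frame of tub between -0.078 and 0.078 m and y of lump_a in the frame of tub between -0.083 and 0.083 m and z of each of lump_a, lump_b in the frame of tub below 0.055 m and linear speed of each of lump_a, lump_b below 0.05 m/s and x of lump_b in the frame of tub between -0.078 and 0.078 m and y of lump_b in the frame of tub between -0.083 and 0.083 m and value of joint pliers_left above 0.175 rad and contact force between the fingers and pliers above 5 N and horizontal distance between ring_mid and groove below 0.006 m and z of ring_mid in the frame of groove between -0.003 and 0.003 m and angle between pliers's own z axis and vertical below 0.12 rad and contact force between pliers and pump below 20 N and linear speed of pliers below 0.02 m/s); the arm keeps its last pose, push and grip.
It fails at once if the float valve, the spanner or the grease tin is moved by more than 30 mm (distance of any of float_valve, spanner, grease_tin from where it was at the start of the episode above 0.03 m).
It also fails if it takes over 67 s, if anything falls off the work surface, if the arm or the gripper's body presses on something with over 40 N, if the wrist force passes 120 N, or if a joint passes its speed limit or range.

### The arm

A 6-joint arm with a two-finger parallel gripper is mounted at the origin on the work surface. World frame = base frame: x ahead of the robot, y to its left, z up, the work surface at z = 0. Lengths are in m, angles in rad, forces in N, time in s.
With the tool pointing down it reaches from about 0.375 to 0.975 m from the base axis. Payload 3.8 kg.
Tool frame: the origin (TCP) lies midway between the tips of the shut fingers; the grasp point (between the pads) lies 19 mm behind it; z points along the fingers, y is the line along which they close (so a half turn about z gives the same grasp; the last joint's range is limited). The gripper opens to 85 mm and grips with 20 to 120 N. Pads are 22 mm wide; open, the fingers measure 114 mm over their backs; the gripper's body (76 mm by 85 mm) begins 54 mm behind the grasp point. The pads swing forward as they close: fully open they stand 13 mm farther back than shut.
Start: joints at [-1.257, 0.264, 1.604, -0, 1.274, -0.037], TCP at [0.232, -0.634, 0.231] pointing down, gripper open.
Joint ranges: [-2.63, 2.63], [-0.94, 2.18], [0.31, 2.57], [-1.31, 4.45], [0, 2.66], [-2.55, 2.55]. Speed limits (rad/s): [2.57, 2.57, 3.14, 3.14, 3.14, 3.14].

### API

Orientations are given as a rotation vector (axis times angle).
In Python, from workcell import status, read_camera, workorder, masks_of gives the robot as it stands.
- The arm moves only by the tool drive_tool, never from a script. Its argument "rows" is a list of rows, each a list of 7 numbers: the turn, a rotation vector about the tool's x, y, z in degrees, then the shift along the tool's x, y, z in m, then the opening, from 0 (shut) to 1 (fully open). In form: [[ax, ay, az, tx, ty, tz, claw], ...]. A call has 1 to 8 rows; each row shifts and turns the commanded pose from where the row before left it, along the tool's axes as they then stand; what a row does not reach is not made up. A row lasts 1/12 s, in which the tool goes at most 41.7 mm and 7.16 degrees, less where a joint would pass 70% of its speed; a pose out of reach is approached as far as the arm can. A call is refused whole if a number of a shift passes 0.0417 or a number of a turn 7.16, either way. A call with a gripper value outside its range is refused whole. The fingers move at their own pace and stop on an object; "force" is the grip in N (left out, the last holds). Time passes only in rows, so rows that do not move let the fingers close. It gives the time, the measured TCP pose, the force, the opening and the grip force at its end, in the units of the state.
- status.read_state(): the state, without advancing time (a new reading comes with each control period).
- read_camera(name): name is "scene" or "top"; returns a dict with "color" (384x512x3 uint8, red, green, blue), "intrinsics" (3x3 intrinsics, pixels), "D" ([k1, k2, p1, p2, k3] as OpenCV has them; the pictures are not rectified), "world_from_camera" (4x4, takes a point from camera to world coordinates). Camera axes: x right, y up, looking along -z (the intrinsics and any distortion apply to the point x, -y, -z); pixel columns grow to the right and rows downward; lengths in m; the calibration is good to about 2 mm. A picture is of the moment at which its call begins. There is no depth.
- workorder.finish_job(): hands the job in; it is judged then, once.
Trained networks look in a picture, given as the dict that the camera call returned (one of the last four; its "shot" number tells which), for a name from the list of things; names that differ only in an ending like _2 or _b are one class to them, and where a whole thing is asked for, a point or a joint stands for the part that bears it (a point fixed in the world has none). Each returns a list of dicts, best first, with "score" (0 to 1); they miss things now and then, are a little off and sometimes report something else, mostly with a low value. They report only what shows in the picture. A call takes as long as a camera call.
- masks_of(picture, name): "mask" (384x512 bool, what is visible of it) and "bbox" ([left, top, right, bottom] in pixels, round what is visible of it).
The state is a dict: "time": time; "q": joint angles; "joint_vel": joint speeds; "joint_torque": joint torques, N m; "tool_pos": TCP position; "tcp_rot": TCP orientation; "wrist_force": force on the tool from outside, world axes, zero at the start; "torque": the same for the moment, N m; "width": opening from 0.0 (shut) to 1.0 (fully open); "grip_force": force on a finger pad.
Only numpy, scipy, OpenCV 4.12 (cv2) and the standard library are available. Lean on these libraries where they do the work, as an engineer would, in place of code of your own. Each camera call takes 0.05 s, during which the arm holds its last target. There are 200 camera calls.

## Working session

There is one attempt and no reset: what is moved stays moved. The work goes in short steps, Python scripts to look and compute and a tool call to move; the robot and the scene stay as the last step left them, time stands still between calls to the robot, and variables do not carry over. Pictures are saved under pics/ and viewed, at most 10 in all, crops included, and the job is handed in when it is done.

Besides the shell and the picture viewer there is one more tool, called after ">>>" as name(argument=value, ...) on one line, values as JSON. drive_tool: Moves the arm, as the interface text tells. Its arguments: {"type":"object","properties":{"rows":{"type":"array"},"force":{"type":"number"}},"required":["rows"]}

```bash
mkdir -p pics; cat > h.py <<'E'
import numpy as np, cv2, json
from workcell import status, read_camera, workorder, masks_of
from scipy.spatial.transform import Rotation as R
def ray(p,uv):
    uv=np.array(uv,float).reshape(-1,1,2)
    n=cv2.undistortPoints(uv,np.array(p["intrinsics"],float),np.array(p["D"],float)).reshape(-1,2)
    d=np.c_[n[:,0],-n[:,1],-np.ones(len(n))]
    T=np.array(p["world_from_camera"]);return T[:3,3],d@T[:3,:3].T
def onz(p,uv,z):
    o,d=ray(p,uv);return o+d*((z-o[2])/d[:,2])[:,None]
def proj(p,X):
    T=np.linalg.inv(np.array(p["world_from_camera"]));c=np.atleast_2d(X)@T[:3,:3].T+T[:3,3]
    c=c*[1,-1,-1]
    return cv2.projectPoints(c,np.zeros(3),np.zeros(3),np.array(p["intrinsics"],float),np.array(p["D"],float))[0].reshape(-1,2)
def save(p,n): cv2.imwrite("pics/"+n,p["color"][:,:,::-1])
E
python3 - <<'E'
from h import *
P={n:read_camera(n) for n in("scene","top")}
for n,p in P.items():
    print(n,np.round(p["world_from_camera"],3).tolist(),np.round(p["intrinsics"],1).tolist(),p["D"])
im=np.vstack([p["color"] for p in P.values()])[:,:,::-1]
for n,p in P.items(): save(p,n+"0.png")
for n,p in P.items():
  for o in("pump","lump_a","tub","tray","pliers","spanner","grease_tin","float_valve"):
    for r in masks_of(p,o)[:3]:
      m=r["mask"];ys,xs=np.nonzero(m)
      print(n,o,round(r["score"],2),np.array(r["bbox"]).round().tolist(),xs.mean().round(1),ys.mean().round(1),m.sum())
s=status.read_state();print(s["tool_pos"],s["tcp_rot"],s["time"])
E
```

```text
scene [[-0.557, -0.611, 0.562, 1.111], [0.83, -0.424, 0.361, 0.295], [0.018, 0.668, 0.744, 0.799], [0.0, 0.0, 0.0, 1.0]] [[402.1, 0.0, 256.1], [0.0, 402.1, 192.1], [0.0, 0.0, 1.0]] [-0.08188839  0.          0.          0.          0.        ]
top [[-0.02, 0.995, -0.094, 0.497], [-1.0, -0.022, -0.014, -0.047], [-0.016, 0.094, 0.995, 1.207], [0.0, 0.0, 0.0, 1.0]] [[358.2, 0.0, 251.5], [0.0, 358.2, 191.8], [0.0, 0.0, 1.0]] [-0.06329111  0.          0.          0.          0.        ]
scene pump 0.69 [233.0, 181.0, 292.0, 237.0] 265.1 210.9 2852
scene lump_a 0.63 [254.0, 174.0, 262.0, 182.0] 256.4 180.1 76
scene lump_a 0.6 [234.0, 254.0, 388.0, 354.0] 296.9 298.9 3308
scene lump_a 0.56 [280.0, 186.0, 291.0, 196.0] 283.6 188.6 100
scene tub 0.64 [375.0, 208.0, 473.0, 306.0] 425.1 258.1 6052
scene tray 0.78 [163.0, 129.0, 239.0, 203.0] 198.4 164.6 2409
scene tray 0.17 [233.0, 179.0, 298.0, 242.0] 265.1 210.8 2808
scene pliers 0.77 [152.0, 128.0, 227.0, 173.0] 190.4 148.0 775
scene spanner 0.94 [119.0, 192.0, 178.0, 240.0] 148.4 216.2 622
scene grease_tin 0.78 [190.0, 220.0, 218.0, 258.0] 203.3 239.6 831
scene float_valve 0.75 [233.0, 255.0, 388.0, 356.0] 296.4 298.8 3163
top pump 0.57 [228.0, 186.0, 276.0, 233.0] 251.9 208.4 1640
top lump_a 0.62 [264.0, 214.0, 272.0, 217.0] 265.1 213.6 52
top lump_a 0.42 [239.0, 214.0, 250.0, 225.0] 244.0 219.2 37
top tray 0.92 [308.0, 180.0, 344.0, 259.0] 324.8 219.8 1891
top tray 0.5 [293.0, 146.0, 348.0, 162.0] 320.0 155.0 307
top pliers 0.74 [305.0, 206.0, 380.0, 233.0] 339.2 218.4 492
top pliers 0.52 [240.0, 215.0, 249.0, 226.0] 244.0 219.3 54
top spanner 0.91 [295.0, 148.0, 346.0, 163.0] 321.3 155.3 277
top grease_tin 0.52 [256.0, 145.0, 276.0, 167.0] 269.1 156.6 339
top float_valve 0.67 [132.0, 135.0, 235.0, 167.0] 198.7 153.0 1079
[ 0.23196885 -0.63389677  0.23133344] [3.09332566e+00 5.48263229e-01 3.03529157e-07] 0.9
```

```bash
python3 - <<'E'
import cv2,numpy as np
a=cv2.imread("pics/scene0.png");b=cv2.imread("pics/top0.png")
cv2.imwrite("pics/c1.png",cv2.resize(a[120:320,130:396],None,fx=3,fy=3,interpolation=cv2.INTER_CUBIC))
cv2.imwrite("pics/c2.png",cv2.resize(b[130:280,200:400],None,fx=4,fy=4,interpolation=cv2.INTER_CUBIC))
E
```

```text
(no output)
```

View pics/c1.png

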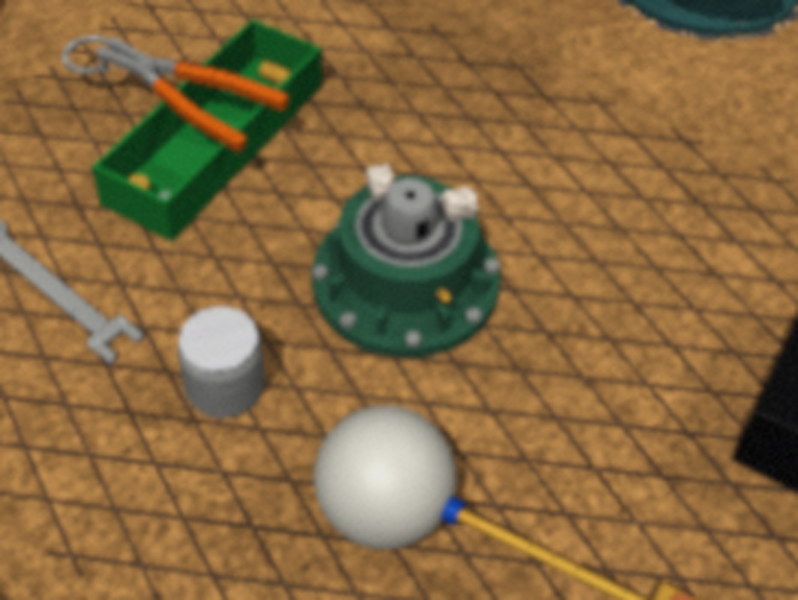

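View pics/c2.png

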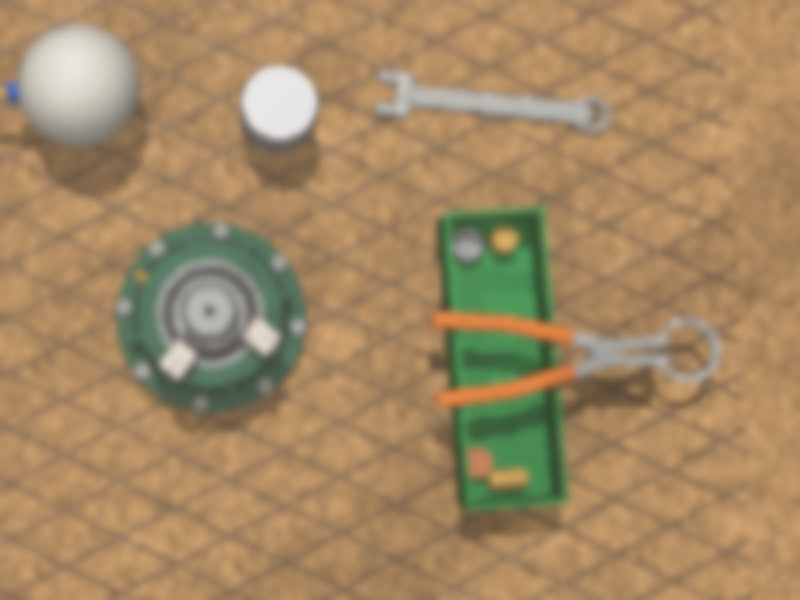

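View pics/top0.png

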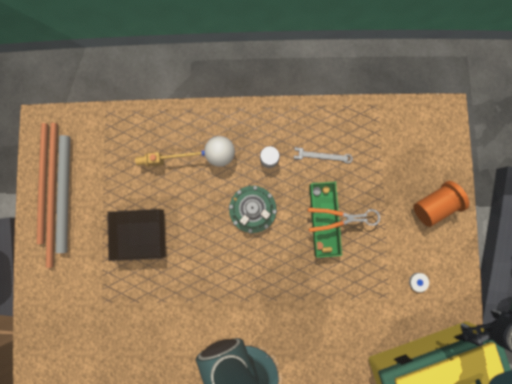

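```bash
cat >> h.py <<'E'
def circ(c,r,z,n=48):
    t=np.linspace(0,2*np.pi,n,endpoint=False);return np.c_[c[0]+r*np.cos(t),c[1]+r*np.sin(t),np.full(n,z)]
def sil(p,parts):
    m=np.zeros((384*4,512*4),np.uint8)
    for X in parts: cv2.fillConvexPoly(m,cv2.convexHull((4*proj(p,X)+1.5).round().astype(np.int32)),1)
    return m>0
def best(p,name,near=None):
    L=masks_of(p,name)
    if near is not None:
        L=[r for r in L if np.hypot((r["bbox"][0]+r["bbox"][2])/2-near[0],(r["bbox"][1]+r["bbox"][3])/2-near[1])<15]
    return L[0] if L else None
E
cat > m1.py <<'E'
from h import *
from scipy.optimize import minimize
P={n:read_camera(n) for n in("scene","top")}
M={n:best(p,"pump",(263,209) if n=="scene" else (252,209)) for n,p in P.items()}
M4={n:cv2.resize(r["mask"].astype(np.uint8),None,fx=4,fy=4,interpolation=cv2.INTER_LINEAR)>0 for n,r in M.items()}
def parts(c): return [np.r_[circ(c,.08,0),circ(c,.08,.014)],np.r_[circ(c,.057,.014),circ(c,.057,.072)],np.r_[circ(c,.0225,.072),circ(c,.0225,.098),circ(c,.018,.108)]]
def cost(c,ns):
    s=0
    for n in ns:
        m=sil(P[n],parts(c));s+=1-(m&M4[n]).sum()/(m|M4[n]).sum()
    return s
x0=onz(P["top"],[(252.25,207.75)],.108)[0]
print("shaft from top px",x0,"scene px",onz(P["scene"],[(267,183.3)],.108)[0])
for ns in(["top"],["scene"],["top","scene"]):
    r=minimize(cost,x0[:2],args=(ns,),method="Nelder-Mead",options=dict(initial_simplex=x0[:2]+np.array([[0,0],[.01,0],[0,.01]]),xatol=2e-4));print(ns,r.x.round(4),round(r.fun,3))
c=r.x
for n,p in P.items(): print(n,"proj shaft top",proj(p,[[*c,.108]]).round(1), "bearing",proj(p,[[*c,.072]]).round(1))
# refined lumps by brightness
for n,uv in(("top",[(244.5,220),(265.5,214)]),("scene",[(256.7,180),(283.3,187.5)])):
    p=P[n];hsv=cv2.cvtColor(p["color"],cv2.COLOR_RGB2HSV)
    for u,v in uv:
        u0,v0=int(u)-8,int(v)-8;w=hsv[v0:v0+17,u0:u0+17]
        k=((w[...,2]>190)&(w[...,1]<60)).astype(np.uint8);ys,xs=np.nonzero(k)
        rr=cv2.minAreaRect(np.c_[xs,ys].astype(np.float32));pc=(xs.mean()+u0,ys.mean()+v0)
        X=onz(p,[pc],.085)[0]
        print(n,"lump",np.round(pc,1),k.sum(),X.round(4),"rad",np.hypot(*(X[:2]-c)).round(4),"az",np.degrees(np.arctan2(X[1]-c[1],X[0]-c[0])).round(1))
# tub, tray
for n in P:
    for o in("tub","grease_tin"):
        r=best(P[n],o)
        if r: print(n,o,r["score"],r["bbox"])
print("tub", onz(P["top"],[(108,210),(165,210),(108,262),(165,262)],.07).round(3).tolist())
f=lambda x,y:(x/4+200-.375,y/4+130-.375)
print("tray",onz(P["top"],[f(442,214),f(543,209),f(567,500),f(466,508)],.05).round(3).tolist())
print("pliers grip ends,pivot,ring",onz(P["top"],[f(436,321),f(441,401),f(603,353)],.057).round(4).tolist(),onz(P["top"],[f(690,349)],.037).round(4).tolist())
g=lambda x,y:(x/3+130-.33,y/3+120-.33)
print("scene: pliers ",onz(P["scene"],[g(284,102),g(240,142),g(160,72)],.057).round(4).tolist(),onz(P["scene"],[g(90,56)],.037).round(4).tolist())
E
python3 m1.py
```

```text
shaft from top px [ 0.55134313 -0.0329389   0.108     ] scene px [ 0.5509793  -0.03419658  0.108     ]
['top'] [ 0.5542 -0.0319] 0.074
['scene'] [ 0.5559 -0.0324] 0.085
['top', 'scene'] [ 0.5545 -0.032 ] 0.161
scene proj shaft top [[267.  184.6]] bearing [[266.4 194.7]]
top proj shaft top [[251.9 206.7]] bearing [[252.1 207.3]]
top lump [243.9 219.3] 34 [ 0.517  -0.0059  0.085 ] rad 0.0457 az 145.2
top lump [264.9 213.5] 35 [ 0.5336 -0.0719  0.085 ] rad 0.045 az -117.7
scene lump [256.1 178.6] 41 [ 0.5344 -0.0757  0.085 ] rad 0.0481 az -114.8
scene lump [283.4 185.5] 46 [ 0.5158 -0.0085  0.085 ] rad 0.0453 az 148.7
scene tub 0.66 [376.9, 209.4, 471.8, 308.1]
scene grease_tin 0.83 [189.1, 221.3, 217.8, 260.5]
top tub 0.89 [105.9, 206.3, 165.9, 261.9]
top grease_tin 0.72 [258.2, 143.2, 278.5, 167.2]
tub [[0.555, 0.433, 0.07], [0.552, 0.247, 0.07], [0.389, 0.431, 0.07], [0.387, 0.247, 0.07]]
tray [[0.63, -0.222, 0.05], [0.633, -0.304, 0.05], [0.398, -0.314, 0.05], [0.394, -0.233, 0.05]]
pliers grip ends,pivot,ring [[0.5432, -0.2129, 0.057], [0.4793, -0.2148, 0.057], [0.5145, -0.3461, 0.057]] [[0.5164, -0.423, 0.037]]
scene: pliers  [[0.4831, -0.2132, 0.057], [0.5463, -0.2138, 0.057], [0.5159, -0.3321, 0.057]] [[0.5207, -0.4201, 0.037]]
```

>>> drive_tool(rows=[[0,0,-7,0,0,0.012,0.6],[0,0,-7,0,0,0.012,0.6],[0,0,-7,0,0,0.012,0.6],[0,0,-7,0,0,0.012,0.6],[0,0,-7,0,0,0.012,0.6],[0,0,-7,0,0,0.012,0.6],[0,0,0,0.0398,0.0002,0,0.6],[0,0,0,0.0398,0.0002,0,0.6]], force=30)

```text
time: 1.97
tool_pos: [0.2686, -0.5635, 0.1574]
tcp_rot: [-2.692, -1.615, -0.0]
wrist_force: [2.0, -0.4, 0.3]
width: 0.6
grip_force: 0.0
```

>>> drive_tool(rows=[[0,0,0,0.0398,0.0002,0,0.6],[0,0,0,0.0398,0.0002,0,0.6],[0,0,0,0.0398,0.0002,0,0.6],[0,0,0,0.0398,0.0002,0,0.6],[0,0,0,0.0398,0.0002,0,0.6],[0,0,0,0.0398,0.0002,0,0.6],[0,0,0,0.0398,0.0002,0,0.6],[0,0,0,0.0398,0.0002,0,0.6]])

```text
time: 2.63
tool_pos: [0.4206, -0.2814, 0.1597]
tcp_rot: [2.691, 1.62, 0.001]
wrist_force: [1.0, 0.2, 0.9]
width: 0.603
grip_force: 0.0
```

>>> drive_tool(rows=[[0,0,0,0.0398,0.0002,0,0.6],[0,0,0,0.0398,0.0002,0,0.6],[0,0,0,0.0398,0.0002,0,0.6],[0,0,0,0.0398,0.0002,0,0.6],[0,0,0,0.0398,0.0002,0,0.6],[0,0,0,0.0398,0.0002,0,0.6],[0,0,0,0,0,0,0.6]])

```text
time: 3.22
tool_pos: [0.5358, -0.067, 0.16]
tcp_rot: [-2.687, -1.627, -0.006]
wrist_force: [-0.3, 0.3, 0.6]
width: 0.599
grip_force: 0.0
```

>>> drive_tool(rows=[[0,0,0,0,0,0.02,0.6],[0,0,0,0,0,0.02,0.6],[0,0,0,0,0,0,0.6]])

```text
time: 3.47
tool_pos: [0.5297, -0.0719, 0.1156]
tcp_rot: [-2.687, -1.619, 0.008]
wrist_force: [-1.7, 0.1, -0.4]
width: 0.599
grip_force: 0.0
```

```bash
python3 - <<'E'
from h import *
s=status.read_state();print(s["tool_pos"],s["tcp_rot"],s["joint_vel"])
p=read_camera("scene");save(p,"s2.png");save(read_camera("top"),"t2.png")
s=status.read_state();print(s["tool_pos"])
a=p["color"][130:255,200:340,::-1]
cv2.imwrite("pics/s2c.png",cv2.resize(a,None,fx=4,fy=4,interpolation=cv2.INTER_CUBIC))
E
```

```text
[ 0.52973578 -0.07185969  0.11556198] [-2.6868087  -1.61949091  0.00830219] [-0.01167802 -0.02476589 -0.02453405  0.0005636   0.05978773  0.001348  ]
[ 0.53178068 -0.07269673  0.1186432 ]
```

View pics/s2c.png

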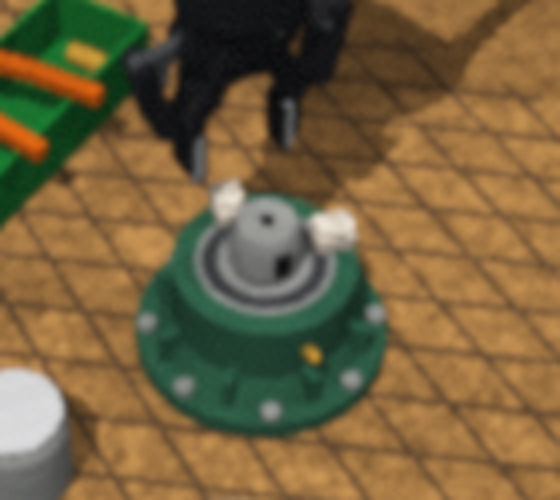

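```bash
python3 - <<'E'
from h import *
p=read_camera("scene")
s=status.read_state();x=np.array(s["tool_pos"]);print(x,s["tcp_rot"])
print((proj(p,[x,x+[0,0,.01],[*x[:2],.081],[.534,-.0735,.081]])-[200,130])*4+1.5)
Rm=R.from_rotvec(s["tcp_rot"]).as_matrix();print(Rm.round(3))
for d in (.6*.0425,): print((proj(p,[x+Rm@[0,d,-.004],x+Rm@[0,-d,-.004],x+Rm@[0,d,-.01],x+Rm@[0,-d,-.01]])-[200,130])*4+1.5)
E
```

```text
[ 0.53280964 -0.07300951  0.11975095] [ 2.69180255e+00  1.61967854e+00 -3.70280673e-06]
[[232.22554959 156.12119253]
 [232.57467208 144.16455497]
 [230.92126875 200.77997401]
 [229.18789846 201.59852242]]
[[ 0.468  0.884  0.   ]
 [ 0.884 -0.468 -0.   ]
 [-0.     0.    -1.   ]]
[[194.47234113 165.20053998]
 [269.59586677 137.77181575]
 [194.50804043 158.00482736]
 [269.97518115 130.5779418 ]]
```

>>> drive_tool(rows=[[0,0,0,0,0,0.015,0.6],[0,0,0,0,0,0.015,0.6],[0,0,0,0,0,0.015,0.6],[0,0,0,0,0,0,0.3],[0,0,0,0,0,0,0],[0,0,0,0,0,0,0],[0,0,0,0,0,0,0],[0,0,0,0,0,0,0]], force=30)

```text
time: 4.28
tool_pos: [0.534, -0.0729, 0.0758]
tcp_rot: [2.69, 1.619, 0.003]
wrist_force: [-0.6, -0.8, 2.5]
width: 0.224
grip_force: 32.8
```

>>> drive_tool(rows=[[0,0,0,0,0,-0.03,0],[0,0,0,0,0,-0.04,0],[0,0,0,0.015,-0.012,-0.01,0],[0,0,0,0.0309,-0.0235,0,0],[0,0,0,0.0309,-0.0235,0,0],[0,0,0,0.0309,-0.0235,0,0],[0,0,0,0.0309,-0.0235,0,0],[0,0,0,0.0309,-0.0235,0,0]])

```text
time: 4.95
tool_pos: [0.4975, 0.1395, 0.1554]
tcp_rot: [2.691, 1.619, 0.003]
wrist_force: [0.5, 0.6, -0.2]
width: 0.22
grip_force: 32.5
```

>>> drive_tool(rows=[[0,0,0,0.0309,-0.0235,0,0],[0,0,0,0.0309,-0.0235,0,0],[0,0,0,0.0309,-0.0235,0,0],[0,0,0,0.0309,-0.0235,0,0],[0,0,0,0.015,-0.012,0,0],[0,0,0,0,0,0,0],[0,0,0,0,0,0.02,0]])

```text
time: 5.53
tool_pos: [0.4717, 0.3131, 0.139]
tcp_rot: [2.689, 1.624, 0.014]
wrist_force: [0.3, -0.5, 0.1]
width: 0.224
grip_force: 32.5
```

>>> drive_tool(rows=[[0,0,0,0,0,0.035,0],[0,0,0,0,0,0.03,0],[0,0,0,0,0,0.015,0],[0,0,0,0,0,0,0.2],[0,0,0,0,0,0,0.6],[0,0,0,0,0,0,0.6],[0,0,0,0,0,-0.04,0.6],[0,0,0,0,0,-0.04,0.6]])

```text
time: 6.2
tool_pos: [0.4677, 0.3088, 0.1344]
tcp_rot: [2.692, 1.62, -0.006]
wrist_force: [1.2, 0.4, 0.6]
width: 0.605
grip_force: 0.0
```

>>> drive_tool(rows=[[0,0,-7.1,0,0,-0.02,0.6],[0,0,-7.1,0,0,0,0.6],[0,0,-7.1,0,0,0,0.6],[0,0,-7.1,0,0,0,0.6],[0,0,-7.1,0,0,0,0.6],[0,0,-7.1,0,0,0,0.6],[0,0,-7.1,0,0,0,0.6],[0,0,-7.1,0,0,0,0.6]])

```text
time: 6.87
tool_pos: [0.4704, 0.3105, 0.1573]
tcp_rot: [1.588, 2.708, 0.007]
wrist_force: [0.6, -0.2, -0.2]
width: 0.599
grip_force: 0.0
```

>>> drive_tool(rows=[[0,0,-7.1,0,0,0,0.6],[0,0,-7.1,0,0,0,0.6],[0,0,-7.1,0,0,0,0.6],[0,0,-7.1,0,0,0,0.6],[0,0,0,0,0,0,0.6]])

```text
time: 7.28
tool_pos: [0.4703, 0.3105, 0.1571]
tcp_rot: [0.879, 3.013, 0.005]
wrist_force: [1.4, 0.3, 0.3]
width: 0.597
grip_force: 0.0
```

```bash
cat > go.py <<'E'
import sys
from h import *
s=status.read_state();x=np.array(s["tool_pos"]);Rm=R.from_rotvec(s["tcp_rot"]).as_matrix()
t=np.array([float(v) for v in sys.argv[1:4]])
print("at",x.round(4),"psi",np.degrees(np.arctan2(Rm[1,0],Rm[0,0])).round(1),"tilt",Rm[:,2].round(3),"need tool shift",(Rm.T@(t-x)).round(4),"w",s["width"],"F",s["wrist_force"],s["time"])
E
python3 - <<'E'
from h import *
p=read_camera("top");c=p["color"][...,::-1]
cv2.imwrite("pics/t3.png",cv2.resize(c[180:290,90:290],None,fx=4,fy=4,interpolation=cv2.INTER_CUBIC))
for r in masks_of(p,"lump_a"): print(r["score"],r["bbox"])
q=read_camera("scene")
for r in masks_of(q,"lump_a"): print(r["score"],r["bbox"])
E
python3 go.py .5165 -.0075 .12
```

```text
0.59 [149.4, 233.0, 155.0, 238.9]
0.43 [260.1, 145.4, 277.2, 169.3]
0.38 [241.2, 215.1, 246.1, 225.4]
at [0.4695 0.3101 0.1556] psi 147.1 tilt [ 0.002  0.001 -1.   ] need tool shift [-0.2118 -0.2414  0.0353] w 0.6029384725357176 F [ 0.03243437 -0.29206298  0.33632306] 7.4833
```

View pics/t3.png

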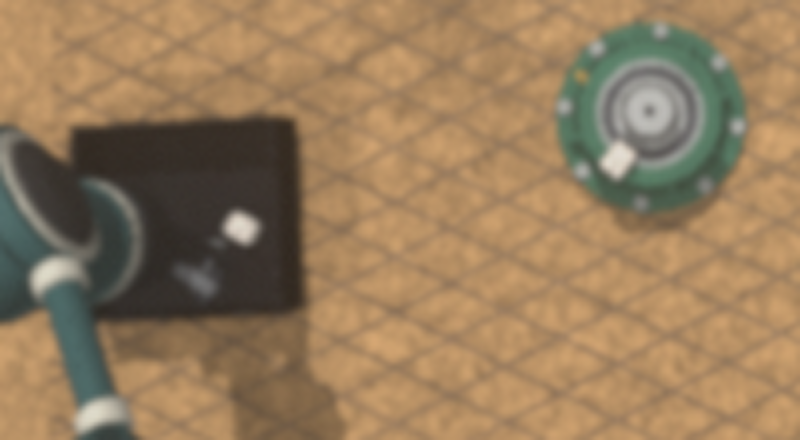

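>>> drive_tool(rows=[[0,0,0,-0.0212,-0.0241,0,0.6],[0,0,0,-0.0212,-0.0241,0,0.6],[0,0,0,-0.0212,-0.0241,0,0.6],[0,0,0,-0.0212,-0.0241,0,0.6],[0,0,0,-0.0212,-0.0241,0,0.6],[0,0,0,-0.0212,-0.0241,0,0.6],[0,0,0,-0.0212,-0.0241,0,0.6],[0,0,0,-0.0212,-0.0241,0,0.6]])

```text
time: 8.15
tool_pos: [0.5076, 0.0545, 0.1548]
tcp_rot: [0.887, 3.013, 0.001]
wrist_force: [0.3, -0.2, -0.1]
width: 0.599
grip_force: 0.0
```

>>> drive_tool(rows=[[0,0,0,-0.0212,-0.0241,0,0.6],[0,0,0,-0.0212,-0.0241,0,0.6],[0,0,0,0,0,0.015,0.6],[0,0,0,0,0,0.02,0.6],[0,0,0,0,0,0,0.6],[0,0,0,0,0,0,0.6]])

```text
time: 8.65
tool_pos: [0.5158, -0.0076, 0.1184]
tcp_rot: [-0.886, -3.011, 0.001]
wrist_force: [0.7, 0.8, -0.2]
width: 0.598
grip_force: 0.0
```

```bash
python3 go.py .5165 -.0075 .075
```

```text
at [ 0.5158 -0.0076  0.1184] psi 147.2 tilt [-0.003  0.    -1.   ] need tool shift [-0.0007  0.0005  0.0434] w 0.5979321741496902 F [ 0.67559781  0.82376928 -0.21347046] 8.65
```

>>> drive_tool(rows=[[0,0,0,0,0,0.015,0.6],[0,0,0,0,0,0.015,0.6],[0,0,0,0,0,0.014,0.6],[0,0,0,0,0,0,0.3],[0,0,0,0,0,0,0],[0,0,0,0,0,0,0],[0,0,0,0,0,0,0],[0,0,0,0,0,0,0]], force=30)

```text
time: 9.32
tool_pos: [0.5181, -0.0074, 0.0767]
tcp_rot: [0.883, 3.012, 0.001]
wrist_force: [1.1, 0.0, 2.8]
width: 0.221
grip_force: 33.1
```

>>> drive_tool(rows=[[0,0,0,0,0,-0.03,0],[0,0,0,0,0,-0.04,0],[0,0,0,0.012,0.013,-0.01,0],[0,0,0,0.0255,0.0273,0,0],[0,0,0,0.0255,0.0273,0,0],[0,0,0,0.0255,0.0273,0,0],[0,0,0,0.0255,0.0273,0,0],[0,0,0,0.0255,0.0273,0,0]])

```text
time: 9.98
tool_pos: [0.4802, 0.1954, 0.1563]
tcp_rot: [0.885, 3.013, 0.002]
wrist_force: [0.6, -0.2, -0.3]
width: 0.223
grip_force: 32.6
```

>>> drive_tool(rows=[[0,0,0,0.0255,0.0273,0,0],[0,0,0,0.0255,0.0273,0,0],[0,0,0,0.0255,0.0273,0,0],[0,0,0,0.0255,0.0273,0,0],[0,0,0,0.013,0.014,0,0],[0,0,0,0,0,0,0],[0,0,0,0,0,0.02,0]])

```text
time: 10.57
tool_pos: [0.4528, 0.363, 0.14]
tcp_rot: [0.879, 3.01, 0.011]
wrist_force: [0.8, -0.2, -0.6]
width: 0.219
grip_force: 32.6
```

>>> drive_tool(rows=[[0,0,0,0,0,0.035,0],[0,0,0,0,0,0.03,0],[0,0,0,0,0,0.015,0],[0,0,0,0,0,0,0.2],[0,0,0,0,0,0,0.5],[0,0,0,0,0,0,0.5],[0,0,0,0,0,-0.04,0.5],[0,0,0,0,0,-0.04,0.5]])

```text
time: 11.23
tool_pos: [0.4492, 0.3583, 0.1354]
tcp_rot: [-0.884, -3.012, 0.005]
wrist_force: [0.5, 0.7, 0.4]
width: 0.503
grip_force: 0.0
```

>>> drive_tool(rows=[[0,0,6.96,0,0,-0.03,1],[0,0,6.96,0,0,0,1],[0,0,6.96,0,0,0,1],[0,0,6.96,0,0,0,1],[0,0,6.96,0,0,0,1],[0,0,6.96,0,0,0,1],[0,0,6.96,0,0,0,1],[0,0,6.96,0,0,0,1]])

```text
time: 11.9
tool_pos: [0.4516, 0.3602, 0.1684]
tcp_rot: [2.196, 2.245, 0.008]
wrist_force: [0.0, -0.3, 0.4]
width: 0.999
grip_force: 0.0
```

```bash
python3 - <<'E'
from h import *
p=read_camera("top")
for r in masks_of(p,"lump_a"): print(r["score"],r["bbox"])
for r in masks_of(p,"pliers"): 
    ys,xs=np.nonzero(r["mask"]);print(r["score"],r["bbox"],len(xs))
cv2.imwrite("pics/t4.png",cv2.resize(p["color"][190:250,295:395,::-1],None,fx=8,fy=8,interpolation=cv2.INTER_CUBIC))
c=p["color"][200:270,100:172].astype(int)
k=(c.min(2)>130);n,l,s,ce=cv2.connectedComponentsWithStats(k.astype(np.uint8));print(s.tolist(),ce+[100,200])
E
python3 go.py .5135 -.265 .15
```

```text
0.6 [129.5, 237.7, 138.6, 251.2]
0.43 [149.4, 238.3, 156.9, 239.9]
0.62 [305.1, 208.2, 379.9, 232.0] 437
0.23 [259.3, 148.3, 278.2, 167.3] 334
[[0, 0, 72, 70, 4952], [46, 33, 8, 8, 44], [32, 39, 8, 8, 44]] [[135.37399031 234.41276252]
 [149.70454545 236.5       ]
 [135.47727273 242.31818182]]
at [0.4513 0.3601 0.1677] psi 91.8 tilt [ 0.003  0.002 -1.   ] need tool shift [-0.6268  0.0426  0.0165] w 1.0015406222366654 F [ 0.43366804 -0.37151157  0.33606417] 12.05
```

View pics/t4.png

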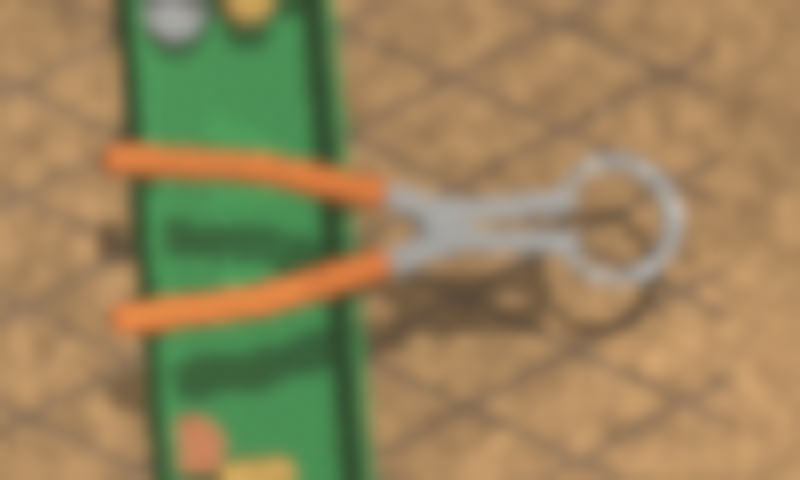

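>>> drive_tool(rows=[[0,0,0,-0.0398,0.0027,0,1],[0,0,0,-0.0398,0.0027,0,1],[0,0,0,-0.0398,0.0027,0,1],[0,0,0,-0.0398,0.0027,0,1],[0,0,0,-0.0398,0.0027,0,1],[0,0,0,-0.0398,0.0027,0,1],[0,0,0,-0.0398,0.0027,0,1],[0,0,0,-0.0398,0.0027,0,1]])

```text
time: 12.72
tool_pos: [0.4813, 0.04, 0.1668]
tcp_rot: [2.184, 2.255, 0.003]
wrist_force: [1.0, -0.4, -1.1]
width: 1.003
grip_force: 0.0
```

>>> drive_tool(rows=[[0,0,0,-0.0398,0.0027,0,1],[0,0,0,-0.0398,0.0027,0,1],[0,0,0,-0.0398,0.0027,0,1],[0,0,0,-0.0398,0.0027,0,1],[0,0,0,-0.0398,0.0027,0,1],[0,0,0,-0.0398,0.0027,0,1],[0,0,0,-0.0398,0.0027,0,1],[0,0,0,-0.0398,0.0027,0,1]])

```text
time: 13.38
tool_pos: [0.5117, -0.2784, 0.1668]
tcp_rot: [2.184, 2.254, 0.001]
wrist_force: [1.1, 0.7, -0.5]
width: 1.0
grip_force: 0.0
```

>>> drive_tool(rows=[[0,0,0.4,0,0,0.03,1],[0,0,0,0,0,0.03,1],[0,0,0,0,0,0,1],[0,0,0,0,0,0,1],[0,0,0,0,0,0,1]])

```text
time: 13.8
tool_pos: [0.5121, -0.276, 0.1069]
tcp_rot: [2.194, 2.246, 0.001]
wrist_force: [-0.2, 0.9, 0.8]
width: 0.998
grip_force: 0.0
```

```bash
python3 go.py .5135 -.2745 .038
```

```text
at [ 0.5121 -0.276   0.1069] psi 91.3 tilt [ 0.001 -0.001 -1.   ] need tool shift [0.0015 0.0013 0.0689] w 0.998390662675831 F [-0.18958651  0.93518791  0.7966309 ] 13.8
```

>>> drive_tool(rows=[[0,0,0,0.0015,0.0013,0.025,1],[0,0,0,0,0,0.025,1],[0,0,0,0,0,0.015,1],[0,0,0,0,0,0.005,1],[0,0,0,0,0,0,1],[0,0,0,0,0,0,0.8]], force=80)

```text
time: 14.3
tool_pos: [0.5142, -0.2747, 0.0374]
tcp_rot: [2.194, 2.244, 0.001]
wrist_force: [-0.2, 0.6, 0.4]
width: 0.882
grip_force: 0.0
```

>>> drive_tool(rows=[[0,0,0,0,0,0,0.6],[0,0,0,0,0,0,0.5],[0,0,0,0,0,0,0.4],[0,0,0,0,0,0,0.2],[0,0,0,0,0,0,0],[0,0,0,0,0,0,0],[0,0,0,0,0,0,0],[0,0,0,0,0,0,0]])

```text
time: 14.97
tool_pos: [0.5188, -0.2766, 0.0435]
tcp_rot: [2.19, 2.236, 0.007]
wrist_force: [-1.1, 4.9, 24.7]
width: 0.329
grip_force: 77.1
```

```bash
python3 go.py .5135 -.2745 .15; python3 - <<'E'
from h import *
p=read_camera("top");q=read_camera("scene")
a=cv2.resize(p["color"][185:255,295:395,::-1],None,fx=4,fy=4,interpolation=cv2.INTER_CUBIC)
b=cv2.resize(q["color"][95:195,140:240,::-1],None,fx=4,fy=4,interpolation=cv2.INTER_CUBIC)[:400]
b=b[:400];a=cv2.copyMakeBorder(a,0,120,0,0,cv2.BORDER_CONSTANT)
cv2.imwrite("pics/g5.png",np.hstack([a,b]))
E
```

```text
at [ 0.5188 -0.2766  0.0435] psi 91.2 tilt [ 0.012 -0.005 -1.   ] need tool shift [ 0.0016 -0.004  -0.1065] w 0.328880183423305 F [-1.10243919  4.88595461 24.68017688] 14.9667
```

View pics/g5.png

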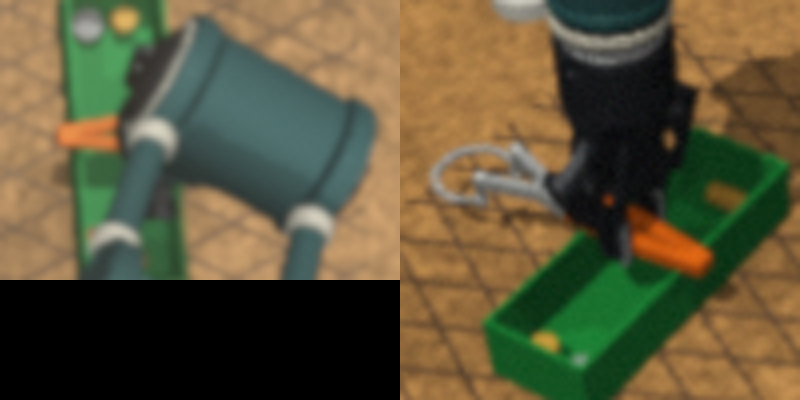

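>>> drive_tool(rows=[[0,0,0,0,0,-0.008,0],[0,0,0,0,0,-0.012,0],[0,0,0,0,0,-0.02,0],[0,0,0,0,0,-0.025,0],[0,0,0,0,0,-0.025,0],[0,0,0,0,0,-0.02,0],[0,0,0,0,0,-0.01,0],[0,0,0,0,0,0,0]])

```text
time: 15.73
tool_pos: [0.5143, -0.2754, 0.1589]
tcp_rot: [2.194, 2.241, 0.002]
wrist_force: [0.6, -0.3, -2.7]
width: 0.329
grip_force: 79.0
```

```bash
python3 go.py .5486 .119 .155; python3 - <<'E'
from h import *
s=status.read_state();x=np.array(s["tool_pos"]);Rm=R.from_rotvec(s["tcp_rot"]).as_matrix()
q=read_camera("scene")
# predicted ring circle overlay
c=x+Rm@[-.1515,0,.001]
im=cv2.resize(q["color"][:,:,::-1],None,fx=4,fy=4,interpolation=cv2.INTER_CUBIC)
t=np.linspace(0,2*np.pi,80)
for r,col in((.02435,(0,0,255)),):
    X=c+np.c_[r*np.cos(t),r*np.sin(t),0*t]@Rm.T
    cv2.polylines(im,[(proj(q,X)*4+1.5).round().astype(np.int32)],True,col,1)
u,v=proj(q,[c])[0]*4;u,v=int(u),int(v);print(u,v,c)
cv2.imwrite("pics/s6.png",cv2.resize(im[v-150:v+150,u-150:u+250],None,fx=2,fy=2))
E
```

```text
at [ 0.5143 -0.2754  0.1589] psi 91.2 tilt [ 0.005 -0.003 -1.   ] need tool shift [0.3936 0.0426 0.0029] w 0.3286012208039951 F [ 0.56692702 -0.32895753 -2.72969753] 15.7333
606 409 [ 0.51755355 -0.42689079  0.15840273]
```

View pics/s6.png

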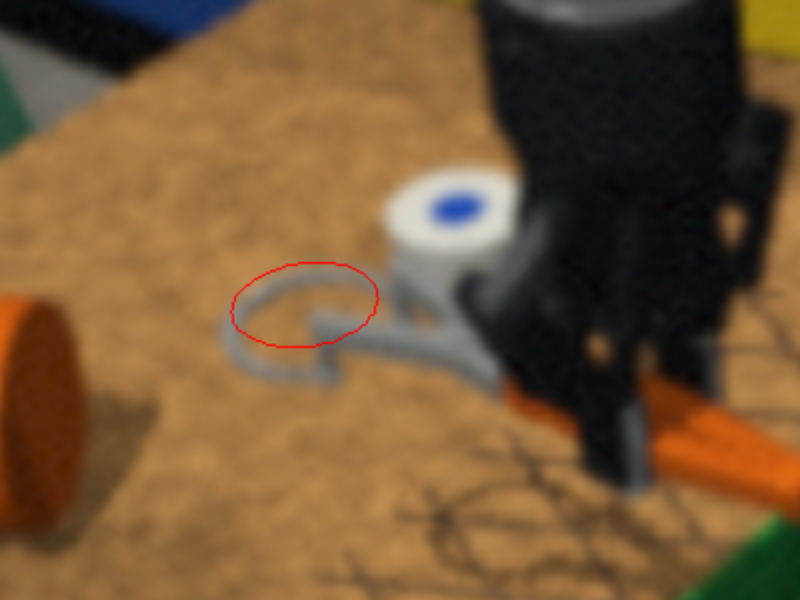

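>>> drive_tool(rows=[[0,0,0,0.012,0.0013,0,0],[0,0,0,0.024,0.0026,0,0],[0,0,0,0.0322,0.0035,0,0],[0,0,0,0.0322,0.0035,0,0],[0,0,0,0.0322,0.0035,0,0],[0,0,0,0.0322,0.0035,0,0],[0,0,0,0.0322,0.0035,0,0],[0,0,0,0.0322,0.0035,0,0]])

```text
time: 16.45
tool_pos: [0.5305, -0.0422, 0.1527]
tcp_rot: [-2.195, -2.242, 0.004]
wrist_force: [1.0, 0.5, -2.2]
width: 0.334
grip_force: 79.1
```

>>> drive_tool(rows=[[0,0,0,0.0322,0.0035,0,0],[0,0,0,0.0322,0.0035,0,0],[0,0,0,0.0322,0.0035,0,0],[0,0,0,0.0322,0.0035,0,0],[0,0,0,0.024,0.0026,0,0],[0,0,0,0.012,0.0013,0.01,0],[0,0,0,0,0,0,0],[0,0,0,0,0,0,0]])

```text
time: 17.12
tool_pos: [0.5447, 0.1207, 0.1424]
tcp_rot: [-2.194, -2.245, 0.008]
wrist_force: [0.5, -0.4, -2.5]
width: 0.329
grip_force: 79.1
```

```bash
cat > look.py <<'E'
import sys
from h import *
s=status.read_state();x=np.array(s["tool_pos"]);Rm=R.from_rotvec(s["tcp_rot"]).as_matrix()
c=x+Rm@[-.1515,0,.008];print("pred ring",c.round(4))
t=np.linspace(0,2*np.pi,80);out=[]
for n in("top","scene"):
    q=read_camera(n);f=8;save(q,sys.argv[1]+n+".png")
    u,v=proj(q,[[.5525,-.0325,.105]])[0].astype(int)
    im=cv2.resize(q["color"][v-24:v+26,u-25:u+25,::-1],None,fx=f,fy=f,interpolation=cv2.INTER_CUBIC)
    P_=lambda X:((proj(q,X)-[u-25,v-24])*f+f/2-.5).round().astype(np.int32)
    if len(sys.argv)>2:
        cv2.polylines(im,[P_(c+np.c_[.02435*np.cos(t),.02435*np.sin(t),0*t]@Rm.T)],True,(0,0,255),1)
        cv2.polylines(im,[P_(circ((.5525,-.0325),.018,.108))],True,(255,0,0),1)
    print(n,"origin",u-25,v-24);out.append(im)
cv2.imwrite("pics/"+sys.argv[1]+".png",np.hstack(out))
E
python3 go.py .5486 .119 .15; python3 look.py r7 1
```

```text
at [0.5447 0.1207 0.1424] psi 91.3 tilt [-0.005 -0.002 -1.   ] need tool shift [-0.0018  0.0039 -0.0076] w 0.329277494674062 F [ 0.46558496 -0.39815365 -2.46434429] 17.1167
pred ring [ 0.5481 -0.0308  0.1346]
top origin 227 183
scene origin 242 160
```

View pics/r7.png

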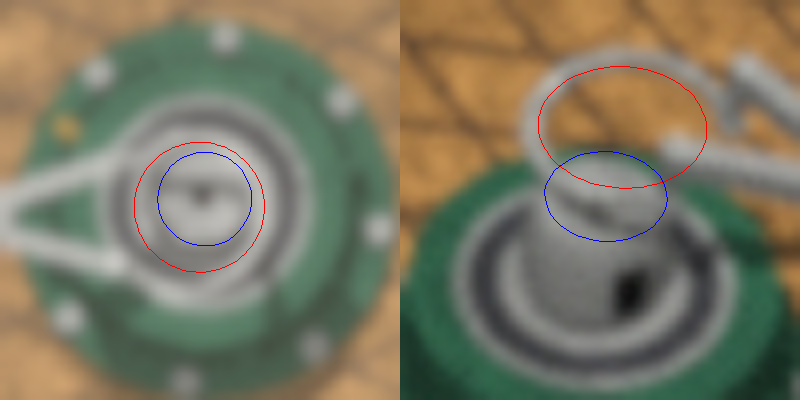

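```bash
cat > fit.py <<'E'
import sys
from h import *
from scipy.optimize import minimize
s=status.read_state();x=np.array(s["tool_pos"]);Rm=R.from_rotvec(s["tcp_rot"]).as_matrix()
P={n:read_camera(n) for n in("top","scene")}
W={}
for n,p in P.items():
    ref=cv2.imread("pics/%s0.png"%n)[:,:,::-1].astype(float)
    d=np.abs(p["color"].astype(float)-ref).max(2)
    L=[r for r in masks_of(p,"pliers")]
    print(n,[(round(r["score"],2),np.round(r["bbox"]).tolist(),int(r["mask"].sum())) for r in L][:3])
    W[n]=(cv2.GaussianBlur(np.clip(d/60,0,1),(0,0),.7), cv2.GaussianBlur(max(L,key=lambda r:r["score"])["mask"].astype(float),(0,0),.7) if L else None)
h=np.arctan2(-Rm[1,0],-Rm[0,0])
a=h+np.radians(np.linspace(-125,125,60))
def arc(c,r): return np.c_[c[0]+r*np.cos(a),c[1]+r*np.sin(a),np.full(60,c[2])]
def samp(w,uv): return cv2.remap(w.astype(np.float32),uv[:,:1].astype(np.float32),uv[:,1:].astype(np.float32),cv2.INTER_LINEAR).mean()
def cost(c,k,ns):
    return -sum(samp(W[n][k],proj(P[n],arc(c,.0268)))-.5*samp(W[n][k],proj(P[n],arc(c,.0195)))-.5*samp(W[n][k],proj(P[n],arc(c,.034))) for n in ns if W[n][k] is not None)
c0=x+Rm@[-.1515,0,.008];print("pred",c0.round(4))
for k,l in((0,"diff"),(1,"mask")):
  for ns,fz in((("top",),1),(("scene",),1),(("top","scene"),0)):
    b=None
    for dx in np.arange(-.012,.0121,.003):
      for dy in np.arange(-.012,.0121,.003):
        for dz in ([0] if fz else np.arange(-.009,.0091,.003)):
          c=c0+[dx,dy,dz];f=cost(c,k,ns)
          if b is None or f<b[0]: b=(f,c)
    r=minimize(lambda q:cost(np.r_[q,c0[2]] if fz else q,k,ns),b[1][:2] if fz else b[1],method="Nelder-Mead",options=dict(initial_simplex=(b[1][:2]+.002*np.r_[np.zeros((1,2)),np.eye(2)]) if fz else b[1]+.002*np.r_[np.zeros((1,3)),np.eye(3)]))
    print(l,ns,r.x.round(4),round(r.fun,3))
E
python3 fit.py
```

```text
top [(0.72, [202.0, 203.0, 259.0, 220.0], 300)]
scene [(0.72, [256.0, 163.0, 357.0, 214.0], 946)]
pred [ 0.5491 -0.0319  0.136 ]
diff ('top',) [ 0.5472 -0.0275] -0.309
diff ('scene',) [ 0.547  -0.0311] -0.361
diff ('top', 'scene') [ 0.5478 -0.029   0.138 ] -0.639
mask ('top',) [ 0.5459 -0.0276] -0.142
mask ('scene',) [ 0.5498 -0.0287] -0.732
mask ('top', 'scene') [ 0.5484 -0.0294  0.1346] -0.862
```

>>> drive_tool(rows=[[0,0,0,-0.0015,0.003,0,0],[0,0,0,-0.0015,0.003,0.005,0],[0,0,0,0,0,0.005,0],[0,0,0,0,0,0,0],[0,0,0,0,0,0,0],[0,0,0,0,0,0,0]])

```text
time: 17.92
tool_pos: [0.5528, 0.1176, 0.1349]
tcp_rot: [-2.197, -2.245, 0.001]
wrist_force: [-0.8, 0.3, -2.0]
width: 0.326
grip_force: 79.1
```

```bash
python3 go.py .5546 .119 .14; python3 fit.py; python3 - <<'E'
from h import *
# shaft centre: fit bearing outer edge / shaft in reference top images by gradient on circles
from scipy.optimize import minimize
for n in("top","scene"):
    p=read_camera(n);img=cv2.imread("pics/%s0.png"%n)
    g=cv2.GaussianBlur(cv2.cvtColor(img,cv2.COLOR_BGR2GRAY).astype(np.float32),(0,0),.8)
    sat=cv2.GaussianBlur(cv2.cvtColor(img,cv2.COLOR_BGR2HSV)[...,1].astype(np.float32),(0,0),.8)
    sm=lambda w,X:cv2.remap(w,*[a.astype(np.float32) for a in np.hsplit(proj(p,X),2)],cv2.INTER_LINEAR)
    for l,f in(("bearing edge",lambda c:-np.median(sm(sat,circ(c,.046,.072))-sm(sat,circ(c,.039,.072)))),
               ("flange edge",lambda c:-np.median(np.abs(sm(g,circ(c,.084,.010))-sm(g,circ(c,.076,.010)))))):
        G=[(f((.553+a,-.0325+b)),.553+a,-.0325+b) for a in np.arange(-.006,.0061,.0005) for b in np.arange(-.006,.0061,.0005)]
        G.sort();print(n,l,np.mean(G[:12],0).round(4))
E
```

```text
at [0.5528 0.1176 0.1349] psi 91.2 tilt [-0.001 -0.    -1.   ] need tool shift [ 0.0013  0.0018 -0.0051] w 0.3258496327716542 F [-0.79037268  0.26094997 -1.98906208] 17.9167
top [(0.85, [206.0, 195.0, 259.0, 218.0], 299)]
scene [(0.84, [258.0, 171.0, 353.0, 218.0], 720)]
pred [ 0.556  -0.0338  0.1269]
diff ('top',) [ 0.5546 -0.0305] -0.378
diff ('scene',) [ 0.5527 -0.0308] -0.279
diff ('top', 'scene') [ 0.5545 -0.0303  0.1289] -0.657
mask ('top',) [ 0.5545 -0.0295] -0.469
mask ('scene',) [ 0.5581 -0.0287] -0.154
mask ('top', 'scene') [ 0.5551 -0.0297  0.1239] -0.611
top bearing edge [-3.61661e+01  5.54800e-01 -3.11000e-02]
top flange edge [-15.8304   0.5478  -0.034 ]
scene bearing edge [-8.02484e+01  5.56600e-01 -3.29000e-02]
scene flange edge [-28.7395   0.5588  -0.0301]
```

>>> drive_tool(rows=[[0,0,0,-0.0018,0,0.005,0],[0,0,0,0,0,0.006,0],[0,0,0,0,0,0.006,0],[0,0,0,0,0,0.004,0],[0,0,0,0,0,0,0],[0,0,0,0,0,0,0],[0,0,0,0,0,0,0]])

```text
time: 18.8
tool_pos: [0.5532, 0.1159, 0.1142]
tcp_rot: [-2.198, -2.245, 0.0]
wrist_force: [-0.4, -0.5, -1.7]
width: 0.33
grip_force: 79.1
```

```bash
python3 go.py .5546 .1162 .09; python3 fit.py
```

```text
at [0.5532 0.1159 0.1142] psi 91.2 tilt [-0.  0. -1.] need tool shift [0.0003 0.0014 0.0242] w 0.3295477460809625 F [-0.43305932 -0.54553363 -1.73199256] 18.8
top [(0.66, [208.0, 197.0, 246.0, 214.0], 203)]
scene [(0.66, [265.0, 175.0, 353.0, 221.0], 771)]
pred [ 0.5564 -0.0356  0.1062]
diff ('top',) [ 0.5549 -0.0323] -0.36
diff ('scene',) [ 0.5553 -0.0333] -0.357
diff ('top', 'scene') [ 0.555  -0.0326  0.1063] -0.712
mask ('top',) [5.464e-01 1.000e-04] -0.168
mask ('scene',) [ 0.5546 -0.0271] -0.198
mask ('top', 'scene') [ 0.5542 -0.0259  0.1064] -0.211
```

>>> drive_tool(rows=[[0,0,0,0,0,0.004,0],[0,0,0,0,0,0.004,0],[0,0,0,0,0,0.004,0],[0,0,0,0,0,0.003,0],[0,0,0,0,0,0,0],[0,0,0,0,0,0,0],[0,0,0,0,0,0,0]])

```text
time: 19.58
tool_pos: [0.5532, 0.1159, 0.0992]
tcp_rot: [-2.198, -2.245, 0.0]
wrist_force: [0.6, -0.3, -1.2]
width: 0.33
grip_force: 79.1
```

```bash
python3 go.py .5546 .1162 .09; python3 fit.py | grep diff
```

```text
at [0.5532 0.1159 0.0992] psi 91.2 tilt [-0. -0. -1.] need tool shift [0.0003 0.0014 0.0092] w 0.33030730564429206 F [ 0.61720193 -0.30691747 -1.23709811] 19.5833
diff ('top',) [ 0.5551 -0.0329] -0.316
diff ('scene',) [ 0.5545 -0.0374] -0.195
diff ('top', 'scene') [ 0.5557 -0.0342  0.0938] -0.457
```

>>> drive_tool(rows=[[0,0,0,0,0,0.003,0],[0,0,0,0,0,0.003,0],[0,0,0,0,0,0.003,0],[0,0,0,0,0,0.003,0],[0,0,0,0,0,0,0],[0,0,0,0,0,0,0]])

```text
time: 20.28
tool_pos: [0.5527, 0.1158, 0.0867]
tcp_rot: [-2.197, -2.244, 0.001]
wrist_force: [0.2, 0.5, -1.6]
width: 0.329
grip_force: 79.1
```

>>> drive_tool(rows=[[0,0,0,0,0,0.001,0],[0,0,0,0,0,0.001,0],[0,0,0,0,0,0,0],[0,0,0,0,0,0,0]])

```text
time: 20.62
tool_pos: [0.5532, 0.1159, 0.0853]
tcp_rot: [2.198, 2.245, 0.0]
wrist_force: [-0.4, 0.2, -2.1]
width: 0.331
grip_force: 79.1
```

```bash
python3 go.py .5546 .1162 .0815; python3 fit.py | grep diff
```

```text
at [0.5532 0.1159 0.0853] psi 91.2 tilt [ 0.  0. -1.] need tool shift [0.0003 0.0014 0.0038] w 0.3310771983571516 F [-0.42070174  0.18672023 -2.06180695] 20.6167
diff ('top',) [ 0.5581 -0.0323] -0.109
diff ('scene',) [ 0.5592 -0.0353] -0.154
diff ('top', 'scene') [ 0.5583 -0.0344  0.0772] -0.241
```

>>> drive_tool(rows=[[0,0,0,0,0,0.001,0],[0,0,0,0,0,0,0],[0,0,0,0,0,0,0]])

```text
time: 21.07
tool_pos: [0.5531, 0.1158, 0.0842]
tcp_rot: [-2.198, -2.245, 0.0]
wrist_force: [0.3, 0.7, -3.4]
width: 0.327
grip_force: 79.1
```

>>> drive_tool(rows=[[0,0,0,0,0,0.001,0],[0,0,0,0,0,0,0],[0,0,0,0,0,0,0]])

```text
time: 21.32
tool_pos: [0.553, 0.1159, 0.0832]
tcp_rot: [-2.198, -2.245, 0.0]
wrist_force: [0.4, -0.5, -2.4]
width: 0.328
grip_force: 79.1
```

>>> drive_tool(rows=[[0,0,0,0,0,0.001,0],[0,0,0,0,0,0,0],[0,0,0,0,0,0,0]])

```text
time: 21.57
tool_pos: [0.553, 0.1159, 0.0822]
tcp_rot: [-2.198, -2.245, 0.0]
wrist_force: [0.7, 0.5, -2.1]
width: 0.331
grip_force: 79.1
```

>>> drive_tool(rows=[[0,0,0,0,0,0.001,0],[0,0,0,0,0,0,0],[0,0,0,0,0,0,0]])

```text
time: 21.82
tool_pos: [0.5531, 0.1158, 0.0813]
tcp_rot: [2.197, 2.245, -0.0]
wrist_force: [-0.0, 0.1, -2.7]
width: 0.328
grip_force: 79.2
```

>>> drive_tool(rows=[[0,0,0,0,0,0.001,0],[0,0,0,0,0,0,0],[0,0,0,0,0,0,0]])

```text
time: 22.07
tool_pos: [0.5532, 0.1159, 0.0803]
tcp_rot: [2.198, 2.245, 0.0]
wrist_force: [-0.6, 0.9, -1.2]
width: 0.331
grip_force: 79.1
```

```bash
python3 -c "
from h import *
for i in range(4):
    read_camera('top'); s=status.read_state();print(s['tool_pos'][2],np.round(s['wrist_force'],2),np.round(s['torque'],3))"
```

```text
0.08037973925128222 [ 0.06  0.06 -2.02] [-0.048 -0.013  0.03 ]
0.0803479328967071 [ 0.98 -0.13 -1.58] [-0.063  0.027  0.016]
0.08036790235482628 [-0.48 -0.42 -0.97] [ 0.003  0.026 -0.031]
0.08038562175882702 [-0.    0.37 -1.18] [ 0.012  0.012 -0.028]
```

>>> drive_tool(rows=[[0,0,0,0,0,0.001,0],[0,0,0,0,0,0,0],[0,0,0,0,0,0,0]])

```text
time: 22.52
tool_pos: [0.5533, 0.116, 0.0795]
tcp_rot: [2.198, 2.245, 0.001]
wrist_force: [-0.5, 1.5, 1.0]
width: 0.329
grip_force: 79.3
```

>>> drive_tool(rows=[[0,0,0,0,0,0.001,0],[0,0,0,0,0,0,0],[0,0,0,0,0,0,0]])

```text
time: 22.77
tool_pos: [0.5534, 0.1161, 0.0786]
tcp_rot: [2.198, 2.245, 0.001]
wrist_force: [-1.5, 2.8, 2.6]
width: 0.33
grip_force: 79.3
```

```bash
python3 -c "
from h import *
for i in range(4):
    read_camera('top'); s=status.read_state();print(s['tool_pos'],np.round(s['wrist_force'],2),np.round(s['torque'],3))"
```

```text
[0.55335736 0.1161469  0.0786224 ] [-0.51  2.89  2.56] [ 0.063  0.137 -0.098]
[0.55337248 0.11613785 0.07858232] [-0.5   3.18  3.07] [ 0.018  0.208 -0.084]
[0.55336114 0.11612834 0.07856439] [-1.14  4.11  2.84] [ 0.079  0.104 -0.124]
[0.55333578 0.11613853 0.07854097] [-0.67  2.41  2.07] [ 0.059  0.177 -0.053]
```

>>> drive_tool(rows=[[0,0,0,0.001,0,-0.001,0],[0,0,0,0,0,0,0],[0,0,0,0,0,0,0],[0,0,0,0,0,0,0]])

```text
time: 23.3
tool_pos: [0.5532, 0.1164, 0.0791]
tcp_rot: [2.197, 2.245, -0.001]
wrist_force: [0.5, -1.6, -0.1]
width: 0.334
grip_force: 79.2
```

```bash
python3 -c "
from h import *
for i in range(5):
    read_camera('top'); s=status.read_state();print(s['tool_pos'],np.round(s['wrist_force'],2),np.round(s['torque'],3))"; python3 fit.py | grep diff;python3 look.py r8
```

```text
[0.55310849 0.11635205 0.07909512] [-0.2  -0.77  0.94] [-0.548 -0.094  0.007]
[0.55310997 0.11640806 0.07913463] [ 0.05 -1.93 -0.02] [-0.583 -0.067 -0.009]
[0.55312212 0.11647853 0.07915976] [ 1.22 -1.29  0.74] [-0.548 -0.107  0.034]
[0.55312216 0.11655066 0.07917527] [ 0.39 -1.52 -0.27] [-0.57  -0.011  0.033]
[0.5531129  0.11663782 0.07921175] [ 0.58 -1.93  0.52] [-0.535 -0.034  0.027]
diff ('top',) [ 0.558  -0.0314] -0.115
diff ('scene',) [ 0.5578 -0.036 ] -0.174
diff ('top', 'scene') [ 0.5582 -0.0339  0.0723] -0.258
pred ring [ 0.5563 -0.0347  0.0713]
top origin 227 183
scene origin 242 160
```

View pics/r8.png

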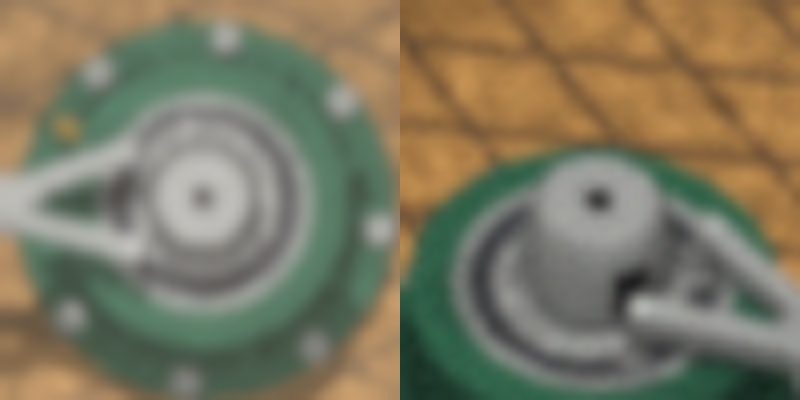

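>>> drive_tool(rows=[[0,0,0,0,0,0,0],[0,0,0,0,0,0,0],[0,0,0,0,0,0,0],[0,0,0,0,0,0,0],[0,0,0,0,0,0,0],[0,0,0,0,0,0,0]])

```text
time: 24.35
tool_pos: [0.553, 0.1169, 0.0793]
tcp_rot: [-2.198, -2.245, 0.0]
wrist_force: [0.1, -2.1, 0.6]
width: 0.329
grip_force: 79.2
```

```bash
python3 -c "
from h import *
s=status.read_state();print(s['tool_pos'],np.round(s['wrist_force'],2),np.round(s['torque'],3),np.abs(s['joint_vel']).max(),s['grip_force'])
p=read_camera('top');c=p['color'][200:270,100:172].astype(int)
print(cv2.connectedComponentsWithStats((c.min(2)>130).astype(np.uint8))[2:])
if abs(s['wrist_force'][2])<10: print(workorder.finish_job())"
```

```text
[0.55304498 0.11688992 0.07926838] [ 0.08 -2.15  0.58] [-0.55  -0.013  0.007] 0.0018948087250795253 79.19523806214158
(array([[   0,    0,   72,   70, 4848],
       [  54,   18,   10,    8,   55],
       [  46,   33,    8,    8,   46],
       [  32,   39,    8,    8,   46],
       [  53,   51,   10,    5,   45]], dtype=int32), array([[34.90243399, 34.38469472],
       [58.2       , 21.25454545],
       [49.7173913 , 36.36956522],
       [35.5       , 42.32608696],
       [57.6       , 53.2       ]]))
the job is handed in; nothing more can be done
None
```

I handed the job in at about 24.4 s, and no verdict came back. By camera, both lumps lie in the tub. By camera and force readings, the squeezed pliers hold the spread ring around the shaft, resting on the bearing with an estimated 3 N.

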